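# Drive a stuck dowel stub out of a carved bracket

## Task

A broken dowel stub is stuck deep in the bore of the half-carved bracket: drive it out with the steel drift rod. Take the rod from its rest, slide it nose first partway into the bore, let go, take it again by the tail behind its collar and push until the collar is bedded on the plywood guard in front of the bore with a firm, steady press of about 20 N, then leave it there. The carving is delicate, so the rod must never bear on bracket, guard and stub with more than 30 N, sideways loads included; leave the other tools where they are.

Things in the scene. Friction and masses are not known exactly. Their poses are not given: they have to be found in the camera images.
- drift: round hollow steel rod, 215 mm long, diameter 14, about 0.16 kg. Origin on its axis at the front face of its collar (diameter 34, 6 thick). Its +y runs to the nose: 165 mm of shaft ahead, the last 12 tapering to diameter 8; behind the collar a plain tail 44 long. Balances 50 mm ahead of the origin. It may roll, so its x and z axes mean nothing. Starts level in the rest, axis 45 mm up
- drift_tip (a point): centre of the rod's nose end, 165 mm ahead of the drift's origin; at the start it points to the left (world +y, give or take 0.3 rad)
- drift_tail (a point): middle of the tail, on the axis 28 mm behind the drift's origin. Let go partway in the bore, the rod sags in its play and the tail hangs 2 to 5 mm low; pushed level from there it binds, so it has to be raised as it goes in
- rest: fixed wooden rest: base plate 60 x 190, 12 thick, with two V-notched posts (14 mm along the rod, 32 wide) at its y = -28 and +112 mm, 47 mm high; between the posts the rod is free, its axis 33 mm over the base plate. Origin on the bench; the rod lies along the rest's y axis at x = 0
- bracket: half-carved pale wooden bracket fixed to the bench: block 74 (x) x 180 (y) x 115 (z) mm, scrolls in relief on flanks and top (up to 3 mm), two low cleats beside it. Origin centre of underside. A level bore of diameter 15.5 runs right through along its y, at x = 0, 85 mm above the bench
- bracket_mouth (a point): centre of the bore's mouth in the bracket's -y face (90 mm from the origin, 85 mm above the bench), axes as the bracket's: +y points into the bore. The rod's tapered nose finds its way in from up to about 3 mm off centre
- guard: two steel pins in the bracket's -y face that carry a loose-looking but tight plywood guard plate (60 x 60, 10 thick, hole of diameter 24 in line with the bore). The plate stands anywhere from 0 to 12 mm off the face and does not move; this pose does not tell where: it is the pins' frame, origin and axes as bracket_mouth. The pins reach 28 mm out, 25 mm below the bore's axis
- stub (a joint): travel (m) of the stuck wooden stub (diameter 13.6, 55 long) along the bore, away from the mouth. Its near end is 90 mm deep at 0; it starts from 0 to 0.03, hidden in the bore, needs a steady push of 7 to 9 N and stays where it is left; with the rod home it reads 0.053 to 0.065 and stands 18 to 30 mm out of the far side. Limit 0.08
- gouge_a: wood-handled gouge, handle 120 x 26 x 26, blade to its +x; origin under the ferrule. Loose, to be left alone
- gouge_b: wood-handled gouge, handle 110 x 26 x 26, wide blade to its +x; origin under the ferrule. Loose, to be left alone
- gouge_c: wood-handled gouge, handle 100 x 26 x 26, narrow blade to its +x; origin under the ferrule. Loose, to be left alone
- mallet: wooden carver's mallet, head 110 x 80 x 75, handle 150 long to its -x; origin under the head. Loose, to be left alone
- stone: grey sharpening stone 50 x 150 x 25; origin centre of underside. Loose, to be left alone
- offcut: pale wood offcut 60 x 90 x 30; origin centre of underside. Loose, to be left alone
- glue: upright glue bottle, diameter 60, 150 tall; origin centre of underside. Loose, to be left alone
Things that resemble listed ones, but are neither listed nor needed, are in the scene too. What is shaped like the bracket but pink is not meant. Leave any turquoise look-alike of the drift alone.

How it is judged:
On the way, in this order (a step that is already met when the one before it is completed fails the run):
1. the rod is partway in the bore (nose 45 to 115 mm deep) and let go (y of drift_tip in the frame of bracket_mouth between 0.045 and 0.115 m and x of drift_tip in the frame of bracket_mouth between -0.004 and 0.004 m and z of drift_tip in the frame of bracket_mouth between -0.004 and 0.004 m and contact force between the fingers and drift below 0.1 N), for 0.2 s.
2. the rod is taken again by its tail, nose still under 125 mm deep (contact force between the fingers and drift above 3 N and distance between the grasp point and drift_tail below 0.035 m and y of drift_tip in the frame of bracket_mouth below 0.125 m), for 0.1 s.
3. the collar is pressed on the guard plate with 6 N or more (contact force between drift and guard above 6 N), for 0.2 s.
At the end, for the whole second after the job is handed in: the rod rests in the bore, let go, its collar where it was bedded on the guard plate (no farther than 24.5 mm from the bracket's face) and on the bore's axis within 4 mm and 0.05 rad, and the stub has been driven at least to 48 mm of its travel (it stands out of the far side) (y of drift in the frame of bracket_mouth above -0.0245 m and x of drift in the frame of bracket_mouth between -0.004 and 0.004 m and z of drift in the frame of bracket_mouth between -0.004 and 0.004 m and angle between the y axis of drift and the y axis of bracket, either way round below 0.05 rad and value of joint stub above 0.048 m and linear speed of drift below 0.01 m/s); the robot touches nothing.
It fails at once if the rod presses on the bracket (with its guard and stub) with more than 32 N (contact force between drift and bracket above 32 N).
It fails at once if another tool on the bench is shifted by more than 30 mm (distance of any of gouge_a, gouge_b, gouge_c, mallet, stone, offcut, glue from where it was at the start of the episode above 0.03 m).
It also fails if it takes over 72 s, if anything falls off the work surface, if the arm or the gripper's body presses on something with over 40 N, if the wrist force passes 120 N, or if a joint passes its speed limit or range.

## Robot

A 6-joint arm with a two-finger parallel gripper is mounted at the origin on the work surface. World frame = base frame: x ahead of the robot, y to its left, z up, the work surface at z = 0. Lengths are in m, angles in rad, forces in N, time in s.
With the tool pointing down it reaches from about 0.375 to 0.975 m from the base axis. Payload 3.8 kg.
Tool frame: the origin (TCP) lies at the very end of the fingers, on their centre line; the grasp point (between the pads) lies 19 mm behind it; z points along the fingers, y is the line along which they close (so a half turn about z gives the same grasp; the last joint's range is limited). The gripper opens to 85 mm and grips with 20 to 120 N. Pads are 22 mm wide; open, the fingers measure 114 mm over their backs; the gripper's body (76 mm by 85 mm) begins 54 mm behind the grasp point. The pads swing forward as they close: fully open they stand 13 mm farther back than shut.
Start: joints at [1.285, 0.264, 1.604, -0, 1.274, -0.037], TCP at [0.166, 0.654, 0.206] pointing down, gripper open.
Joint ranges: [-2.63, 2.63], [-0.94, 2.18], [0.31, 2.57], [-1.31, 4.45], [0, 2.66], [-2.55, 2.55]. Speed limits (rad/s): [2.57, 2.57, 3.14, 3.14, 3.14, 3.14].

## Interface

Orientations are given as a rotation vector (axis times angle).
In Python, from workcell import monitor, viewer, job gives the robot as it stands. The module is installed in compiled form; this text tells all that it offers.
- The arm moves only by the tool step_arm, never from a script. Its argument "series" is one flat list of numbers, 4 for each row, row after row: the shift along the tool's x, y, z in m, then the turn about the tool's z in rad. A call has 1 to 8 rows; each row is the pose to reach, as a shift and turn from the pose commanded when the call began, along the tool's axes at that moment; what a row does not reach only later rows make up. A row lasts 1/8 s, in which the tool goes at most 62.5 mm and 10.7 degrees, less where a joint would pass 70% of its speed; a pose out of reach is approached as far as the arm can. A call with a gripper value outside its range is refused whole. "gripper" is the opening, from 0 (shut) to 1 (fully open), set as the call begins (left out, the last holds). The fingers move at their own pace and stop on an object; "newtons" is the grip in N (left out, the last holds). Time passes only in rows, so rows that repeat a pose let the fingers close. It gives the time, the measured TCP pose, the force, the opening and the grip force at its end, in the units of the state.
- monitor.read_state(): the state, without advancing time (a new reading comes with each control period).
- viewer.read_camera(name): name is "scene" or "top"; returns a dict with "image" (400x640x3 uint8, red, green, blue), "intrinsics" (3x3 intrinsics, pixels), "T" (4x4, takes a point from camera to world coordinates). Camera axes: x right, y up, looking along -z (the intrinsics and any distortion apply to the point x, -y, -z); pixel columns grow to the right and rows downward; lengths in m; the calibration is good to about 2 mm. A picture is of the moment at which its call begins. There is no depth.
- job.finish_job(): hands the job in; it is judged then, once.
Trained networks look in a picture, given as the dict that the camera call returned (one of the last four; its "shot" number tells which), for a name from the list of things; names that differ only in an ending like _2 or _b are one class to them, and where a whole thing is asked for, a point or a joint stands for the part that bears it (a point fixed in the world has none). Each returns a list of dicts, best first, with "score" (0 to 1); they miss things now and then, are a little off and sometimes report something else, mostly with a low value. They report only what shows in the picture. A call takes as long as a camera call. They do not tell look-alikes from the thing itself.
- viewer.boxes_of(picture, label): "extent" ([centre column, centre row, width, height] in pixels, round what is visible of it).
- viewer.spot_point(picture, label): "point" ([column, row] in pixels: a listed point, or the origin of a listed thing).
The state is a dict: "time": time; "q": joint angles; "joint_vel": joint speeds; "joint_torque": joint torques, N m; "tool_pos": TCP position; "tcp_rot": TCP orientation; "wrist_force": force on the tool from outside, world axes, zero at the start; "torque": the same for the moment, N m; "width": opening from 0.0 (shut) to 1.0 (fully open); "grip_force": force on a finger pad.
Only numpy, scipy, OpenCV 4.12 (cv2) and the standard library are available. Lean on these libraries where they do the work, as an engineer would, in place of code of your own. Each camera call takes 0.05 s, during which the arm holds its last target. There are 200 camera calls.

## Working session

There is one attempt and no reset: what is moved stays moved. The work goes in short steps, Python scripts to look and compute and a tool call to move; the robot and the scene stay as the last step left them, time stands still between calls to the robot, and variables do not carry over. Pictures are saved under pics/ and viewed, at most 11 in all, crops included, and the job is handed in when it is done.

Besides the shell and the picture viewer there is one more tool, called after ">>>" as name(argument=value, ...) on one line, values as JSON. step_arm: Moves the arm, as the interface text tells. Its arguments: {"type":"object","properties":{"series":{"type":"array"},"gripper":{"type":"number"},"newtons":{"type":"number"}},"required":["series"]}

```bash
mkdir -p pics
cat > h.py <<'E'
import numpy as np, cv2
from workcell import monitor, viewer, job
from scipy.spatial.transform import Rotation as R
def snap(n,f=None):
    p=viewer.read_camera(n)
    if f: cv2.imwrite('pics/'+f,p['image'][:,:,::-1])
    return p
def at_z(p,uv,z):
    K=np.array(p['intrinsics']);T=np.array(p['T'])
    d=np.linalg.solve(K,[uv[0],uv[1],1.]);d=T[:3,:3]@(d*[1,-1,-1]);o=T[:3,3]
    return o+d*(z-o[2])/d[2]
def proj(p,X):
    K=np.array(p['intrinsics']);T=np.array(p['T'])
    c=T[:3,:3].T@(np.array(X)-T[:3,3]);u=K@(c*[1,-1,-1]);return u[:2]/u[2]
def tri(ps,uvs):
    A=np.zeros((3,3));b=np.zeros(3)
    for p,uv in zip(ps,uvs):
        o=np.array(p['T'])[:3,3];d=at_z(p,uv,0)-o;d/=np.linalg.norm(d);M=np.eye(3)-np.outer(d,d);A+=M;b+=M@o
    return np.linalg.solve(A,b)
E
python3 - <<'E'
from h import *
for n in ['scene','top']:
    p=snap(n,n+'.png');print(n,p.keys(),np.round(p['intrinsics'],1).tolist(),np.round(p['T'],3).tolist())
    for l in ['drift','rest','bracket','guard']:
        print(l,[(np.round(d['extent'],0).tolist(),round(d['score'],2)) for d in viewer.boxes_of(p,l)][:4])
    for l in ['drift','drift_tip','drift_tail','rest','bracket','bracket_mouth']:
        print(l,[(np.round(d['point'],1).tolist(),round(d['score'],2)) for d in viewer.spot_point(p,l)][:4])
s=monitor.read_state();print(s)
E
```

```text
scene dict_keys(['image', 'intrinsics', 'T', 'shot']) [[407.0, 0.0, 317.7], [0.0, 407.0, 203.6], [0.0, 0.0, 1.0]] [[0.869, -0.356, 0.345, 0.912], [0.495, 0.604, -0.625, -0.686], [0.014, 0.713, 0.701, 0.9], [0.0, 0.0, 0.0, 1.0]]
drift [([283.0, 224.0, 47.0, 44.0], 0.88), ([193.0, 261.0, 79.0, 31.0], 0.76)]
rest [([283.0, 236.0, 52.0, 48.0], 0.93)]
bracket [([284.0, 150.0, 47.0, 58.0], 0.93), ([406.0, 251.0, 41.0, 42.0], 0.66), ([341.0, 191.0, 54.0, 67.0], 0.64)]
guard [([323.0, 206.0, 19.0, 24.0], 0.73), ([273.0, 158.0, 20.0, 22.0], 0.59)]
drift [([214.8, 253.0], 0.93), ([273.0, 234.7], 0.81)]
drift_tip [([154.2, 276.6], 0.94), ([306.2, 203.6], 0.54)]
drift_tail [([266.8, 238.7], 0.85), ([324.0, 198.5], 0.65), ([225.9, 249.3], 0.64)]
rest [([273.6, 242.5], 0.56)]
bracket [([339.0, 201.6], 0.88), ([284.5, 162.5], 0.76)]
bracket_mouth [([324.3, 200.0], 0.69), ([269.6, 155.9], 0.64)]
top dict_keys(['image', 'intrinsics', 'T', 'shot']) [[458.2, 0.0, 325.6], [0.0, 458.2, 197.9], [0.0, 0.0, 1.0]] [[-0.028, 0.979, -0.2, 0.279], [-1.0, -0.027, 0.008, 0.021], [0.002, 0.2, 0.98, 1.346], [0.0, 0
[... 623 characters left out ...]
.81), ([308.5, 203.9], 0.64)]
{'time': 1.1, 'q': array([ 1.28511018e+00,  2.63884983e-01,  1.60398502e+00, -2.42648443e-05,
        1.27369332e+00, -3.68958328e-02]), 'joint_vel': array([-0.00092747, -0.00072447, -0.00104287, -0.00113543,  0.00095436,
       -0.00024021]), 'joint_torque': array([-7.66106878e-04, -5.15064275e+01, -3.67737401e+01,  5.73962893e-05,
        7.83304349e-04,  2.70918162e-05]), 'tool_pos': array([0.16621544, 0.65422089, 0.20559795]), 'tcp_rot': array([3.89777306e-01, 3.11729122e+00, 3.96188332e-05]), 'wrist_force': array([-0.69252453, -0.43155816, -0.14255804]), 'torque': array([-0.01840318, -0.00950313,  0.06889618]), 'grip_force': 0.0, 'width': 1.000515387862245}
```

Run:
```python
import cv2,numpy as np
a=cv2.imread('pics/scene.png')[60:330,120:480];b=cv2.imread('pics/top.png')[80:340,170:490]
cv2.imwrite('pics/c1.png',cv2.resize(a,(792,594),interpolation=cv2.INTER_CUBIC));cv2.imwrite('pics/c2.png',cv2.resize(b,(736,598),interpolation=cv2.INTER_CUBIC))
```

```text
(no output)
```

View pics/c1.png

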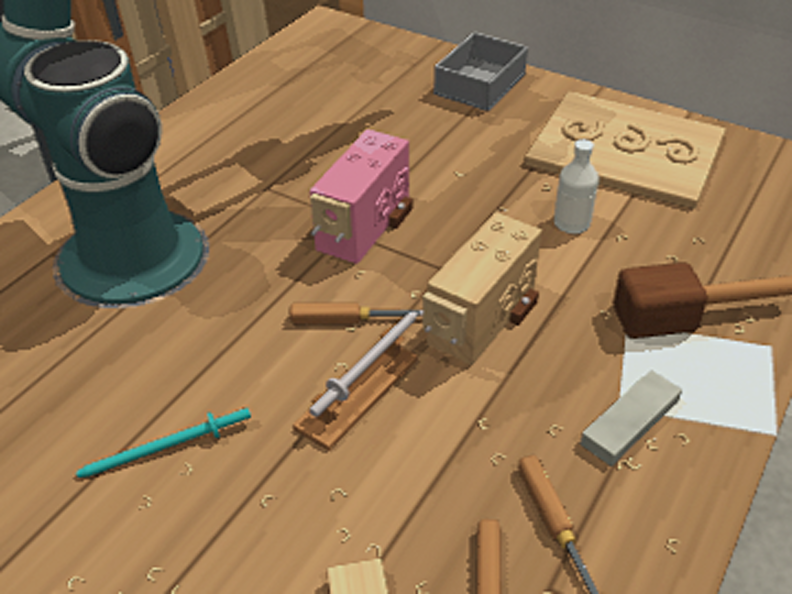

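View pics/c2.png

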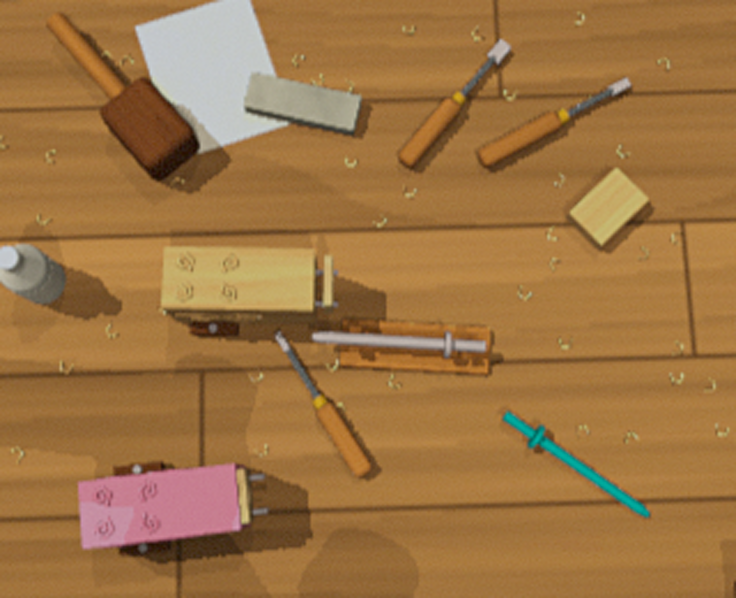

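In the top view the steel rod lies in its rest at about (346,228), with the nose at about (306,228) and the collar at about (363,228). The pale bracket is at about (279,206), with its guard at about (313,203).
- **Drift candidates:** steel rod (346,228) and turquoise look-alike (422,281). I choose the steel rod.
- **Bracket candidates:** pale (279,206) and pink (244,302). I choose the pale one.

Next I'll make a close crop to check the choice and a model fit to get poses.

```bash
cat > fit.py <<'E'
from h import *
from scipy.optimize import minimize
from scipy.ndimage import map_coordinates
def grads(ps):
    im=np.mean([p['image'].astype(float) for p in ps],0)
    im=cv2.GaussianBlur(im,(0,0),0.8)
    return np.gradient(im,axis=1),np.gradient(im,axis=0)
def edge(p,g,A,B,n=60):
    P=np.array([proj(p,A+(B-A)*t) for t in np.linspace(.04,.96,n)])
    d=P[-1]-P[0];d/=np.linalg.norm(d);s=0
    for c in range(3):
        gx=map_coordinates(g[0][:,:,c],[P[:,1],P[:,0]],order=1);gy=map_coordinates(g[1][:,:,c],[P[:,1],P[:,0]],order=1)
        s=s+(gx*d[1]*-1+gy*d[0])**2
    return np.mean(np.minimum(np.sqrt(s),40))
def fitmax(f,x0,scale):
    best=None
    for k in range(12):
        rng=np.random.default_rng(k);x=np.array(x0)+(rng.uniform(-1,1,len(x0))*scale if k else 0)
        r=minimize(lambda v:-f(v),x,method='Nelder-Mead',options=dict(initial_simplex=np.vstack([x]+[x+np.eye(len(x))[i]*scale[i]*.5 for i in range(len(x))]),xatol=1e-5,fatol=1e-3))
        if best is None or r.fun<best.fun: best=r
    return best.x,-best.fun
def box_edges(v):
    x,y,a=v;c,s=np.cos(a),np.sin(a);M=np.array([[c,-s],[s,c]])
    q=[np.array([*(M@[sx*.037,sy*.09]+[x,y]),.115]) for sx,sy in((-1,-1),(1,-1),(1,1),(-1,1))]
    return [(q[i],q[(i+1)%4]) for i in range(4)]
E
python3 - <<'E'
from fit import *
T=[snap('top') for _ in range(3)];S=[snap('scene') for _ in range(3)]
c=T[0]['image'][180:250,235:395,::-1];cv2.imwrite('pics/c3.png',cv2.resize(c,None,fx=5,fy=5,interpolation=cv2.INTER_CUBIC))
gt,gs=grads(T),grads(S);t,s=T[0],S[0]
tip=tri([t,s],[[305.7,229.9],[306.2,203.6]]);col=tri([t,s],[[363,228.2],[273,234.7]]);m=tri([t,s],[[308.5,203.9],[324.3,200]])
print('net tip',tip,'col',col,'mouth',m,'brk',tri([t,s],[[276.7,206.1],[339,201.6]]))
x0=[m[0],m[1]+.09,0]
for nm,cams in dict(top=[(t,gt)],scene=[(s,gs)],both=[(t,gt),(s,gs)]).items():
    f=lambda v:sum(edge(p,g,A,B) for p,g in cams for A,B in box_edges(v))
    v,b=fitmax(f,x0,np.array([.012,.012,.05]));print(nm,np.round(v,4),round(b,1),'mouth',np.round(v[:2]+.09*np.array([np.sin(v[2]),-np.cos(v[2])]),4))
# rod: silhouettes offset by 7mm perpendicular to viewing, shaft 10..150
def rod(p,v):
    x,y,a=v;d=np.array([-np.sin(a),np.cos(a),0]);o=np.array([x,y,.045]);o_c=np.array(p['T'])[:3,3]
    n=np.cross(d,o_c-o);n/=np.linalg.norm(n)
    return [(o+d*.01+k*n*.007,o+d*.15+k*n*.007) for k in(-1,1)]
x0=[col[0],col[1],np.arctan2(-(tip-col)[0],(tip-col)[1])]
for nm,cams in dict(top=[(t,gt)],scene=[(s,gs)],both=[(t,gt),(s,gs)]).items():
    f=lambda v:sum(edge(p,g,A,B) for p,g in cams for A,B in rod(p,[v[0],x0[1],v[1]]))
    v,b=fitmax(f,[x0[0],x0[2]],np.array([.008,.04]));print('rod',nm,np.round(v,4),round(b,1),x0[1])
E
```

```text
net tip [0.45457615 0.07073554 0.03100552] col [ 0.45020861 -0.09510916  0.0494816 ] mouth [0.52080787 0.05994745 0.08740131] brk [0.52863191 0.15435189 0.00697464]
top [ 0.527   0.1552 -0.0409] 120.7 mouth [0.5233 0.0653]
scene [ 0.5267  0.1506 -0.0332] 151.8 mouth [0.5237 0.0606]
both [ 0.5271  0.1541 -0.037 ] 264.9 mouth [0.5238 0.0642]
rod top [ 0.4504 -0.0968] 79.9 -0.09510915956782623
rod scene [ 0.451  -0.0591] 80.0 -0.09510915956782623
rod both [ 0.4511 -0.0647] 159.3 -0.09510915956782623
```

View pics/c3.png

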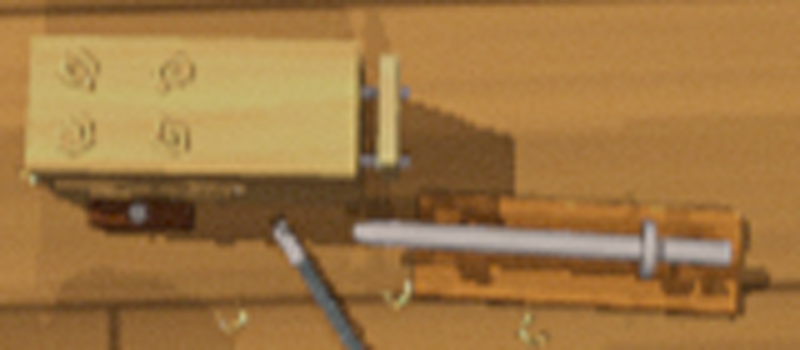

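The crop shows the steel rod in its rest: nose at top (306,226), collar at (365,229), and not turquoise. The pale bracket and its guard plate are at (313,202), and the plate stands a few mm off the face. Next is a better rod axis by segmentation.

```bash
cat >> fit.py <<'E'
def rodline(ps,roi,z=.045,sat=60):
    """axis through grey pixels, backprojected at height z; roi=(c0,c1,r0,r1)"""
    im=np.mean([p['image'].astype(float) for p in ps],0).astype(np.uint8)
    h=cv2.cvtColor(im,cv2.COLOR_RGB2HSV);m=((h[:,:,1]<sat)&(h[:,:,2]>90)).astype(np.uint8)
    k=np.zeros_like(m);c0,c1,r0,r1=roi;k[r0:r1,c0:c1]=1;m*=k
    n,l,st,_=cv2.connectedComponentsWithStats(m);i=1+np.argmax(st[1:,4]);v,u=np.where(l==i)
    P=np.array([at_z(ps[0],(a,b),z)[:2] for a,b in zip(u,v)])
    c=P.mean(0)
    for _ in range(4):
        d=np.linalg.svd(P-P.mean(0))[2][0];d*=np.sign(d[1]);c=P.mean(0)
        e=(P-c)@[-d[1],d[0]];P=P[np.abs(e)<.009]
    s=(P-c)@d
    return c,d,s.min(),s.max(),len(P),l==i
E
python3 - <<'E'
from fit import *
T=[snap('top') for _ in range(3)];S=[snap('scene') for _ in range(3)]
out=[]
for ps,roi in((T,(295,395,215,245)),(S,(255,325,195,255))):
  for sat in(45,60,75):
    c,d,a,b,n,l=rodline(ps,roi,sat=sat);y=-.095
    print(sat,n,'yaw',round(-d[0]/d[1],4),'x at y=-.095',round(c[0]+d[0]/d[1]*(y-c[1]),4),'x at y=-.055',round(c[0]+d[0]/d[1]*(-.055-c[1]),4),'ends',np.round(c+d*a,4),np.round(c+d*b,4))
E
```

```text
45 320 yaw -0.0924 x at y=-.095 0.4493 x at y=-.055 0.453 ends [ 0.4449 -0.1423] [0.4645 0.069 ]
60 350 yaw -0.0893 x at y=-.095 0.4496 x at y=-.055 0.4532 ends [ 0.4454 -0.1424] [0.4642 0.069 ]
75 371 yaw -0.0901 x at y=-.095 0.4494 x at y=-.055 0.453 ends [ 0.4451 -0.1423] [0.4642 0.0691]
45 283 yaw -0.0751 x at y=-.095 0.4496 x at y=-.055 0.4526 ends [ 0.4456 -0.1479] [0.4623 0.0745]
60 295 yaw -0.0759 x at y=-.095 0.4497 x at y=-.055 0.4527 ends [ 0.4457 -0.1479] [0.4626 0.0745]
75 297 yaw -0.0762 x at y=-.095 0.4497 x at y=-.055 0.4527 ends [ 0.4456 -0.1479] [0.4626 0.0745]
```

```bash
cat >> h.py <<'E'
def togo(xyz,yaw=None):
    """shift in tool axes to xyz, turn about tool z so tool x or -x lies along line dir (-sin yaw,cos yaw)"""
    s=monitor.read_state();M=R.from_rotvec(s['tcp_rot']).as_matrix();d=M.T@(np.array(xyz)-s['tool_pos'])
    t=None
    if yaw is not None:
        v=M.T@np.array([-np.sin(yaw),np.cos(yaw),0]);t=np.arctan2(v[1],v[0]);t=(t+np.pi/2)%np.pi-np.pi/2
    print('t',round(s['time'],2),'pos',np.round(s['tool_pos'],4),'q6',round(s['q'][5],2),'go',np.round(d,4),'turn',t if t is None else round(t,4),'F',np.round(s['wrist_force'],2),'T',np.round(s['torque'],2),'grip',round(s['grip_force'],1),round(s['width'],3))
    return d,t
E
python3 - <<'E'
from h import *
M=R.from_rotvec(monitor.read_state()['tcp_rot']).as_matrix();print(np.round(M,3))
togo([.4529,-.055,.15],-.083)
E
```

```text
[[-0.969  0.246 -0.   ]
 [ 0.246  0.969 -0.   ]
 [-0.    -0.    -1.   ]]
t 1.7 pos [0.1662 0.6542 0.2056] q6 -0.04 go [-0.4525 -0.6168  0.0556] turn 1.405 F [-0.36  0.57  0.01] T [ 0.02 -0.01  0.  ] grip 0.0 1.002
```

>>> step_arm(series=[-0.035,-0.0475,0,0.11,-0.07,-0.095,0,0.22,-0.105,-0.1425,0,0.33,-0.14,-0.19,0,0.44,-0.175,-0.2375,0,0.55,-0.21,-0.285,0,0.66,-0.245,-0.3325,0,0.77,-0.28,-0.38,0,0.88])

```text
time: 2.7
tool_pos: [0.3446, 0.2153, 0.206]
tcp_rot: [1.684, 2.651, 0.002]
wrist_force: [0.5, 0.5, 0.8]
width: 0.999
grip_force: 0.0
```

```bash
python3 -c "
from h import *
togo([.4529,-.055,.1],-.083)"
```

```text
t 2.7 pos [0.3446 0.2153 0.206 ] q6 0.06 go [-0.2907 -0.017   0.106 ] turn 0.5219 F [0.5  0.49 0.84] T [0.01 0.01 0.02] grip 0.0 0.999
```

>>> step_arm(series=[-0.058,-0.0034,0,0.13,-0.116,-0.0068,0,0.26,-0.174,-0.01,0,0.39,-0.232,-0.0136,0.02,0.52,-0.29,-0.017,0.07,0.522,-0.2907,-0.017,0.106,0.522,-0.2907,-0.017,0.106,0.522])

```text
time: 3.58
tool_pos: [0.4494, -0.0534, 0.0961]
tcp_rot: [-2.306, -2.124, 0.008]
wrist_force: [-0.9, 0.5, -0.4]
width: 1.003
grip_force: 0.0
```

```bash
python3 -c "
from h import *
togo([.4529,-.055,.026],-.083)
togo([.4529,-.055,.026],-.083)"
```

```text
t 3.58 pos [ 0.4494 -0.0534  0.0961] q6 -0.09 go [-0.0014  0.0042  0.07  ] turn 0.0007 F [-0.91  0.46 -0.45] T [ 0.    0.04 -0.01] grip 0.0 1.003
t 3.58 pos [ 0.4494 -0.0534  0.0961] q6 -0.09 go [-0.0014  0.0042  0.07  ] turn 0.0007 F [-0.91  0.46 -0.45] T [ 0.    0.04 -0.01] grip 0.0 1.003
```

>>> step_arm(series=[0,0,0.02,0,0,0,0.03,0,0,0,0.03,0,0,0,0.03,0])

```text
time: 4.08
tool_pos: [0.4539, -0.0528, 0.0708]
tcp_rot: [2.307, 2.131, 0.002]
wrist_force: [-0.0, -0.8, 0.6]
width: 1.002
grip_force: 0.0
```

```bash
python3 -c "
from h import *
togo([.4529,-.055,.026],-.083)"
```

```text
t 4.08 pos [ 0.4539 -0.0528  0.0708] q6 -0.09 go [-0.0022 -0.0009  0.0448] turn 0.0037 F [-0.03 -0.85  0.61] T [-0.    0.01  0.  ] grip 0.0 1.002
```

>>> step_arm(series=[-0.001,-0.001,0.02,0,-0.002,-0.001,0.04,0,-0.002,-0.001,0.045,0,-0.002,-0.001,0.045,0])

```text
time: 4.58
tool_pos: [0.4522, -0.055, 0.025]
tcp_rot: [2.308, 2.131, 0.0]
wrist_force: [-0.1, 0.5, -0.4]
width: 1.001
grip_force: 0.0
```

```bash
python3 -c "
from h import *
togo([.4529,-.055,.026],-.083)"
```

```text
t 4.58 pos [ 0.4522 -0.055   0.025 ] q6 -0.1 go [ 0.      0.0007 -0.001 ] turn 0.0031 F [-0.14  0.49 -0.41] T [-0.02 -0.02  0.02] grip 0.0 1.001
```

Close on the rod with a moderate grip.

>>> step_arm(series=[0,0,0,0,0,0,0,0,0,0,0,0,0,0,0,0,0,0,0,0,0,0,0,0,0,0,0,0,0,0,0,0], gripper=0, newtons=40)

```text
time: 5.58
tool_pos: [0.4523, -0.0551, 0.026]
tcp_rot: [2.308, 2.131, 0.0]
wrist_force: [-3.5, 0.1, 11.2]
width: 0.001
grip_force: 5.6
```

```bash
python3 -c "
from h import *
togo([.4529,-.055,.026],-.083)"
```

```text
t 5.58 pos [ 0.4523 -0.0551  0.026 ] q6 -0.1 go [ 0.0001  0.0006 -0.    ] turn 0.0031 F [-3.48  0.09 11.22] T [0.1  0.7  0.04] grip 5.6 0.001
```

Run:
```python
from h import *
s=snap('scene');t=snap('top')
a=cv2.resize(s['image'][160:270,240:350,::-1],(560,560),interpolation=cv2.INTER_CUBIC);cv2.imwrite('pics/c4.png',a)
```

```text
(no output)
```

View pics/c4.png

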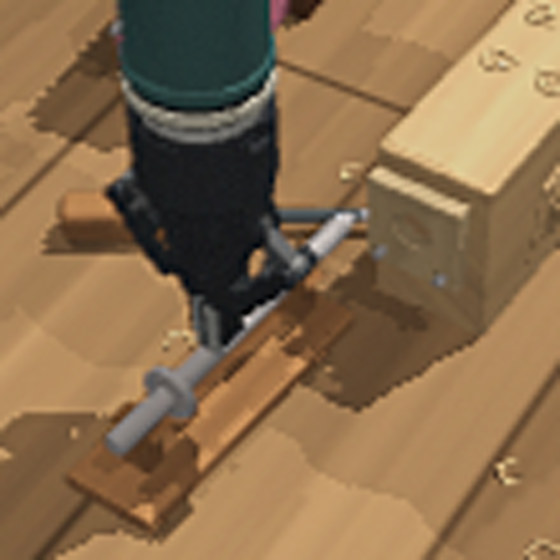

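Run:
```python
from h import *
s=snap('scene');t=snap('top')
st=monitor.read_state();M=R.from_rotvec(st['tcp_rot']).as_matrix();p=st['tool_pos']
print(np.round(M,3))
outs=[]
for c,(x0,x1,y0,y1),k in((s,(255,345,155,265),5),(t,(290,390,180,290),5)):
    im=cv2.resize(c['image'][y0:y1,x0:x1,::-1],None,fx=k,fy=k,interpolation=cv2.INTER_CUBIC)
    q=lambda X:tuple(int(v) for v in (proj(c,X)-[x0,y0])*k)
    d=np.array([.083,1,0]);o=np.array([.4496,-.095,.045])
    cv2.line(im,q(o-.05*d),q(o+.165*d),(0,0,255),1)
    cv2.circle(im,q(p),4,(0,255,0),-1);cv2.line(im,q(p),q(p+M[:,1]*.03),(255,0,0),1)
    outs.append(im[:550]); print([proj(c,X) for X in(o-.05*d,o+.165*d)])
    for l in('drift','drift_tip','drift_tail'): print(l,[(np.round(e['point'],1).tolist(),round(e['score'],2)) for e in viewer.spot_point(c,l)][:3])
cv2.imwrite('pics/c5.png',cv2.resize(np.hstack(outs),(800,463)))
```

```text
[[ 0.08   0.997  0.   ]
 [ 0.997 -0.08  -0.   ]
 [-0.     0.    -1.   ]]
[array([262.13085413, 247.01828175]), array([308.41410959, 201.48709914])]
drift [([275.9, 237.2], 0.73), ([213.4, 250.7], 0.62)]
drift_tip [([152.7, 277.4], 0.68), ([416.9, 202.5], 0.52), ([307.5, 199.4], 0.48)]
drift_tail [([225.2, 250.2], 0.81), ([268.3, 242.8], 0.79)]
[array([380.9863636 , 230.21771783]), array([305.61709955, 226.12335022])]
drift [([404.5, 270.1], 0.74), ([362.7, 228.2], 0.5)]
drift_tip [([447.1, 303.2], 0.92), ([361.3, 227.2], 0.63), ([304.6, 226.3], 0.5)]
drift_tail [([369.7, 225.2], 0.56), ([394.5, 263.6], 0.56), ([430.1, 172.4], 0.38)]
```

View pics/c5.png

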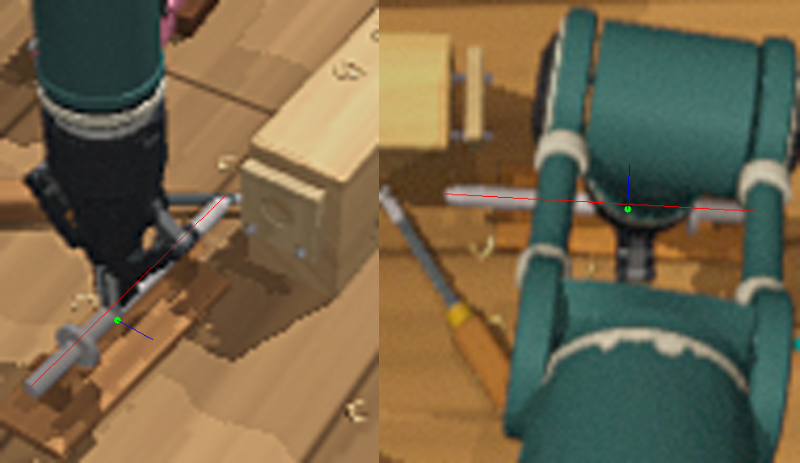

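Run:
```python
from h import *
s=snap('scene');cv2.imwrite('pics/c6.png',cv2.resize(s['image'][190:250,255:325,::-1],None,fx=10,fy=10,interpolation=cv2.INTER_LANCZOS4))
togo([.4529,-.055,.026],-.083)
```

```text
t 6.12 pos [ 0.4522 -0.0551  0.026 ] q6 -0.1 go [ 0.0001  0.0006 -0.    ] turn 0.003 F [-4.46  0.66 11.18] T [0.13 0.67 0.03] grip 5.6 -0.001
```

View pics/c6.png

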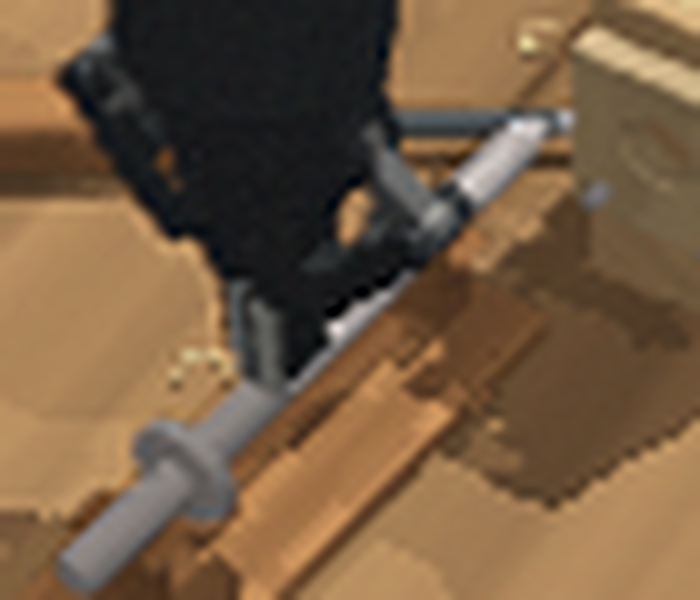

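The crop shows the closed fingers at about scene (283,226), covering the upper half of the rod. The rod itself hasn't moved. The fingers seem to have shut without enclosing it, so I'll open and re-check.

>>> step_arm(series=[0,0,0,0,0,0,0,0,0,0,0,0,0,0,0,0], gripper=0.5)

```text
time: 6.62
tool_pos: [0.4513, -0.0549, 0.0242]
tcp_rot: [-2.308, -2.13, 0.001]
wrist_force: [0.1, 0.5, -0.6]
width: 0.502
grip_force: 0.0
```

Run:
```python
from h import *
togo([.4529,-.055,.026],-.083)
s=snap('scene');cv2.imwrite('pics/c7.png',cv2.resize(s['image'][190:250,255:325,::-1],None,fx=10,fy=10,interpolation=cv2.INTER_LANCZOS4))
```

```text
t 6.62 pos [ 0.4513 -0.0549  0.0242] q6 -0.1 go [ 0.      0.0016 -0.0018] turn 0.003 F [ 0.14  0.5  -0.63] T [-0.03  0.05 -0.01] grip 0.0 0.502
```

View pics/c7.png

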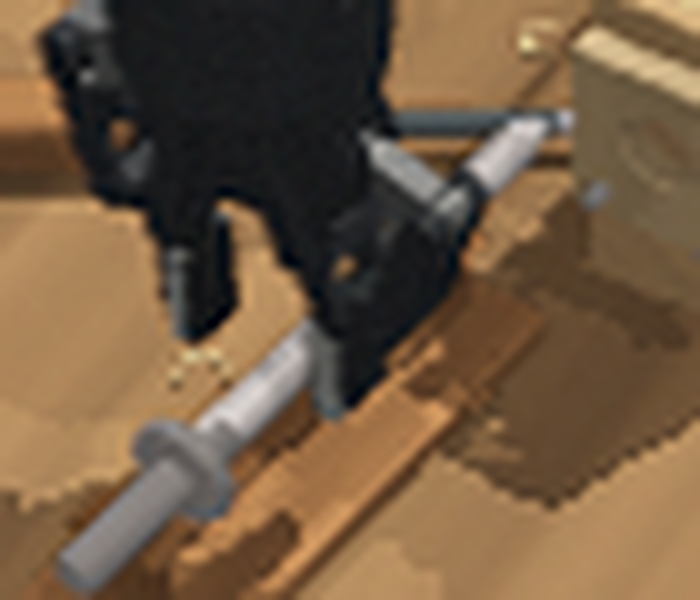

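Run:
```python
from h import *
s=snap('scene')
for uv in((288.5,231.5),(274.5,224)):
    for z in(.02,.03,.04,.05,.06): print(uv,z,np.round(at_z(s,uv,z),4))
print(proj(s,[.4529,-.055,.045]))
```

```text
(288.5, 231.5) 0.02 [ 0.4639 -0.0437  0.02  ]
(288.5, 231.5) 0.03 [ 0.469 -0.051  0.03 ]
(288.5, 231.5) 0.04 [ 0.4741 -0.0583  0.04  ]
(288.5, 231.5) 0.05 [ 0.4792 -0.0656  0.05  ]
(288.5, 231.5) 0.06 [ 0.4843 -0.0729  0.06  ]
(274.5, 224) 0.02 [ 0.4127 -0.0398  0.02  ]
(274.5, 224) 0.03 [ 0.4184 -0.0471  0.03  ]
(274.5, 224) 0.04 [ 0.4241 -0.0544  0.04  ]
(274.5, 224) 0.05 [ 0.4298 -0.0618  0.05  ]
(274.5, 224) 0.06 [ 0.4355 -0.0691  0.06  ]
[282.75242347 226.72331249]
```

Half open, the fingers straddle the rod (tips at scene (274,224) and (288,231)), but the tips reach barely below its axis. I need to go lower, so I'll feel downward in small steps.

>>> step_arm(series=[0,0.001,0.003,0,0,0.0015,0.006,0,0,0.0015,0.006,0,0,0.0015,0.006,0])

```text
time: 7.22
tool_pos: [0.4533, -0.0551, 0.0185]
tcp_rot: [-2.308, -2.131, 0.0]
wrist_force: [-0.6, -0.1, -0.3]
width: 0.501
grip_force: 0.0
```

>>> step_arm(series=[0,0,0.003,0,0,0,0.003,0,0,0,0.003,0,0,0,0.003,0,0,0,0.003,0,0,0,0.003,0,0,0,0.003,0,0,0,0.003,0], gripper=0.0, newtons=30)

```text
time: 8.22
tool_pos: [0.4513, -0.0549, 0.0152]
tcp_rot: [-2.306, -2.129, 0.004]
wrist_force: [-5.8, -0.2, 4.9]
width: 0.144
grip_force: 29.2
```

```bash
python3 -c "
from h import *
togo([.4529,-.055,.026],-.083)"
```

```text
t 8.22 pos [ 0.4513 -0.0549  0.0152] q6 -0.1 go [ 0.      0.0015 -0.0108] turn 0.003 F [-5.84 -0.23  4.91] T [ 0.03  0.93 -0.04] grip 29.2 0.144
```

>>> step_arm(series=[0,-0.001,0,0,0,-0.002,0,0,0,-0.002,0,0,0,-0.002,0,0], newtons=40)

```text
time: 8.72
tool_pos: [0.4515, -0.0549, 0.0155]
tcp_rot: [2.308, 2.131, 0.0]
wrist_force: [-0.5, -0.5, -0.5]
width: 0.143
grip_force: 40.0
```

>>> step_arm(series=[0,0,-0.015,0,0,0,-0.04,0,-0.02,0,-0.04,0,-0.047,0,-0.04,0,-0.047,0.03,-0.04,-0.02,-0.047,0.06,-0.04,-0.043,-0.047,0.0685,-0.04,-0.043,-0.047,0.0685,-0.04,-0.043])

```text
time: 9.72
tool_pos: [0.5161, -0.1073, 0.0561]
tcp_rot: [2.262, 2.18, -0.0]
wrist_force: [-0.7, -0.4, -2.3]
width: 0.14
grip_force: 40.0
```

>>> step_arm(series=[0,0,0,0,0,0,0,0,0,0,0,0])

```text
time: 10.1
tool_pos: [0.5153, -0.1071, 0.0556]
tcp_rot: [-2.262, -2.18, 0.0]
wrist_force: [-0.2, -0.1, -1.3]
width: 0.139
grip_force: 40.0
```

```bash
cat >> fit.py <<'E'
def bracket_fit(t,s,gt,gs):
    for nm,cams in dict(top=[(t,gt)],scene=[(s,gs)]).items():
        f=lambda v:sum(edge(p,g,A,B) for p,g in cams for A,B in box_edges(v))
        v,b=fitmax(f,[.527,.1535,-.037],np.array([.006,.006,.02]));print(nm,np.round(v,4),'mouth',np.round(v[:2]+.09*np.array([np.sin(v[2]),-np.cos(v[2])]),4),round(b,1))
E
python3 - <<'E'
from fit import *
togo([.516,-.107,.0555],-.037)
T=[snap('top') for _ in range(2)];S=[snap('scene') for _ in range(2)]
t,s=T[0],S[0]
outs=[]
M=np.array([.5237,.063,.085]);d=np.array([.037,1,0])
for c,x0,y0 in((t,300,185),(s,270,170)):
    k=8;im=cv2.resize(c['image'][y0:y0+70,x0:x0+50,::-1],None,fx=k,fy=k,interpolation=cv2.INTER_CUBIC)
    for e in np.linspace(0,-.2,30): cv2.circle(im,tuple(int(v) for v in (proj(c,M+d*e)-[x0-.5,y0-.5])*k),1,(0,0,255),-1)
    outs.append(im)
cv2.imwrite('pics/c8.png',np.hstack(outs))
bracket_fit(t,s,grads(T),grads(S))
E
```

```text
t 10.1 pos [ 0.5153 -0.1071  0.0556] q6 -0.22 go [0.0002 0.0007 0.0001] turn -0.0 F [-0.15 -0.14 -1.34] T [-0.    0.05 -0.02] grip 40.0 0.139
top [ 0.527   0.1553 -0.0399] mouth [0.5234 0.0653] 122.7
scene [ 0.5273  0.1509 -0.048 ] mouth [0.523 0.061] 151.4
```

View pics/c8.png

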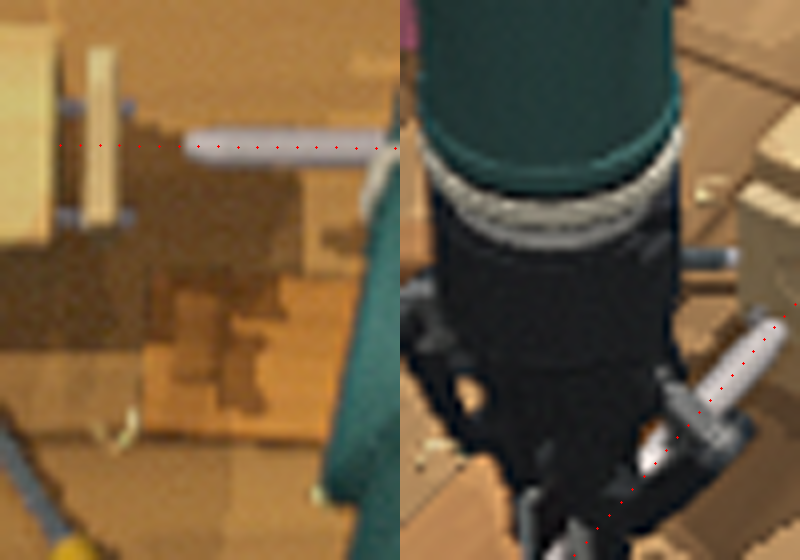

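The rod is held level, its nose at top (324,203) and scene (318,211), lying on the projected bore axis within about 0.5 px. Now a numeric check in the same images.

Run:
```python
from fit import *
T=[snap('top') for _ in range(3)];S=[snap('scene') for _ in range(3)]
st=monitor.read_state();p=st['tool_pos']
for nm,ps,roi in(('top',T,(321,347,194,212)),('scene',S,(350-25,372,205,225))):
  if nm=='scene': roi=(354-44,322,205,225)
  for sat in(50,65):
    c,d,a,b,n,l=rodline(ps,roi,z=.085,sat=sat)
    r=-d[0]/d[1]
    print(nm,n,'yaw',round(r,4),'x@y0',round(c[0]-r*(0-c[1]),4),'c',np.round(c,4),'ends',np.round(c+d*a,4),np.round(c+d*b,4),'robot axis x at c',round(p[0]+.037*(c[1]-p[1]),4),'bore x at c',round(.5233+.04*(c[1]-.063),4))
# bracket flank-only fit averaged, mouth via nets
for c in(T[0],S[0]): print([(np.round(e['point'],1).tolist(),round(e['score'],2)) for e in viewer.spot_point(c,'bracket_mouth')][:2],proj(c,[.5233,.063,.085]))
print([(np.round(e['point'],1).tolist(),round(e['score'],2)) for e in viewer.spot_point(T[0],'drift_tip')][:2],[(np.round(e['point'],1).tolist(),round(e['score'],2)) for e in viewer.spot_point(S[0],'drift_tip')][:2],proj(T[0],[.5205,.018,.085]),proj(S[0],[.5205,.018,.085]))
```

```text
top 94 yaw -0.0331 x@y0 0.5224 c [ 0.5219 -0.0151] ends [ 0.5209 -0.046 ] [0.5231 0.0185] robot axis x at c 0.5193 bore x at c 0.5202
top 102 yaw -0.0163 x@y0 0.5217 c [ 0.5215 -0.0138] ends [ 0.521  -0.0461] [0.522  0.0185] robot axis x at c 0.5194 bore x at c 0.5202
scene 58 yaw 0.1603 x@y0 0.5216 c [ 0.522  -0.0022] ends [ 0.5263 -0.0292] [0.5181 0.0221] robot axis x at c 0.5198 bore x at c 0.5207
scene 61 yaw 0.1637 x@y0 0.5217 c [ 0.522  -0.0016] ends [ 0.5265 -0.0292] [0.5181 0.0221] robot axis x at c 0.5198 bore x at c 0.5207Traceback (most recent call last):
  File "<stdin>", line 11, in <module>
ValueError: only the last four pictures can be asked about
```

>>> step_arm(series=[0,-0.001,0,0.003,0.012,-0.001,0,0.003,0.024,-0.001,0,0.003,0.034,-0.001,0,0.003,0.038,-0.001,0,0.003,0.042,-0.001,0,0.003,0.045,-0.001,0,0.003,0.045,-0.001,0,0.003])

```text
time: 11.6
tool_pos: [0.5165, -0.0622, 0.0556]
tcp_rot: [2.265, 2.177, -0.0]
wrist_force: [0.5, 0.7, -1.7]
width: 0.143
grip_force: 40.0
```

>>> step_arm(series=[0.002,0,0,0,0.004,0,0,0,0.006,0,0,0,0.008,0,0,0,0.008,0,0,0])

```text
time: 12.22
tool_pos: [0.5169, -0.0541, 0.0556]
tcp_rot: [2.265, 2.177, -0.0]
wrist_force: [0.1, 0.2, -1.3]
width: 0.141
grip_force: 40.0
```

>>> step_arm(series=[0.002,0,0,0,0.004,0,0,0,0.006,0,0,0,0.008,0,0,0,0.01,0,0,0,0.012,0,0,0,0.012,0,0,0])

```text
time: 13.1
tool_pos: [0.5172, -0.042, 0.0555]
tcp_rot: [-2.265, -2.177, -0.0]
wrist_force: [0.1, 0.6, -2.2]
width: 0.14
grip_force: 39.9
```

>>> step_arm(series=[0.004,0,0,0,0.008,0,0,0,0.012,0,0,0,0.016,0,0,0,0.02,0,0,0,0.024,0,0,0,0.024,0,0,0])

```text
time: 13.98
tool_pos: [0.5183, -0.0179, 0.0556]
tcp_rot: [-2.265, -2.177, -0.0]
wrist_force: [0.2, 0.9, -1.5]
width: 0.139
grip_force: 39.9
```

>>> step_arm(series=[0.004,0,0,0,0.008,0,0,0,0.012,0,0,0,0.016,0,0,0,0.02,0,0,0,0.024,0,0,0,0.027,0,0,0,0.027,0,0,0])

```text
time: 14.98
tool_pos: [0.5194, 0.009, 0.0556]
tcp_rot: [-2.265, -2.177, -0.0]
wrist_force: [-0.2, 0.8, -0.4]
width: 0.141
grip_force: 39.9
```

>>> step_arm(series=[0,0,0,0,0,0,0,0,0,0,0,0,0,0,0,0,0,0,0,0,0,0,0,0], gripper=0.8)

```text
time: 15.72
tool_pos: [0.5194, 0.0087, 0.0556]
tcp_rot: [-2.265, -2.177, 0.0]
wrist_force: [0.1, -0.3, -0.3]
width: 0.799
grip_force: 0.0
```

Run:
```python
from h import *
togo([.516,-.107,.0555],-.04)
s=snap('scene');cv2.imwrite('pics/c9.png',cv2.resize(s['image'][150:250,250:370,::-1],None,fx=5.5,fy=5.5,interpolation=cv2.INTER_CUBIC))
```

```text
t 15.72 pos [0.5194 0.0087 0.0556] q6 0.01 go [-1.157e-01  1.300e-03  1.000e-04] turn -0.0 F [ 0.1  -0.28 -0.3 ] T [0.   0.03 0.06] grip 0.0 0.799
```

View pics/c9.png

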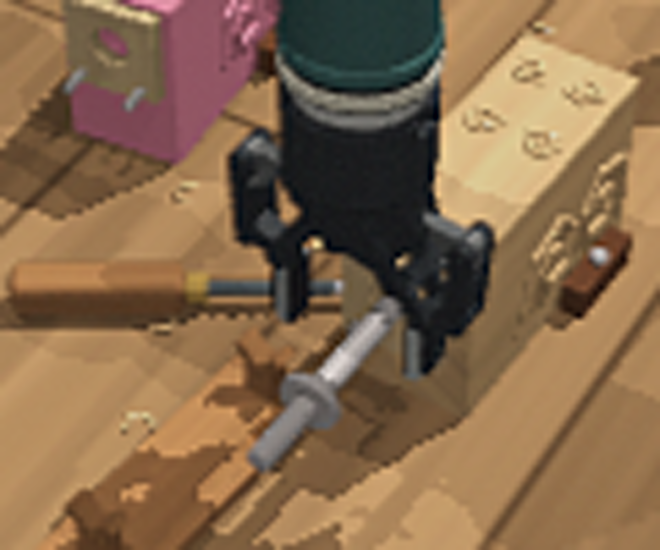

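The picture shows the rod staying in the bore, fingers open. The collar is at scene (306,223) and the tail end at (298,234). The open fingers clear the collar, so I'll slide back along the rod to the tail and lower about 4 mm for the sag.

>>> step_arm(series=[-0.015,0,0,0,-0.032,0,0,0,-0.05,0,0,0,-0.065,0,0.002,0,-0.068,0,0.004,0,-0.068,0,0.004,0,-0.068,0,0.004,0])

```text
time: 16.65
tool_pos: [0.5166, -0.0589, 0.0515]
tcp_rot: [-2.265, -2.177, 0.0]
wrist_force: [0.6, -0.5, 0.4]
width: 0.802
grip_force: 0.0
```

Run:
```python
from h import *
togo([.5167,-.059,.052],-.04)
s=snap('scene')
for l in('drift','drift_tail'): print(l,[(np.round(e['point'],1).tolist(),round(e['score'],2)) for e in viewer.spot_point(s,l)][:3])
print('collar exp',proj(s,[.518,-.031,.083]),'tail exp',proj(s,[.5167,-.059,.0813]),'tail end',proj(s,[.5160,-.081,.0807]))
cv2.imwrite('pics/c10.png',cv2.resize(s['image'][180:250,270:350,::-1],None,fx=8,fy=8,interpolation=cv2.INTER_CUBIC))
```

```text
t 16.65 pos [ 0.5166 -0.0589  0.0515] q6 -0.12 go [-0.0001  0.0001 -0.0005] turn 0.0002 F [ 0.57 -0.47  0.4 ] T [ 0.01 -0.01  0.02] grip 0.0 0.802
drift [([215.8, 251.6], 0.62), ([303.9, 223.0], 0.52), ([376.4, 306.5], 0.42)]
drift_tail [([222.4, 252.4], 0.58), ([299.1, 229.6], 0.49)]
collar exp [306.8023241 220.7149962] tail exp [301.09874983 227.48519088] tail end [296.5970037  232.80630708]
```

View pics/c10.png

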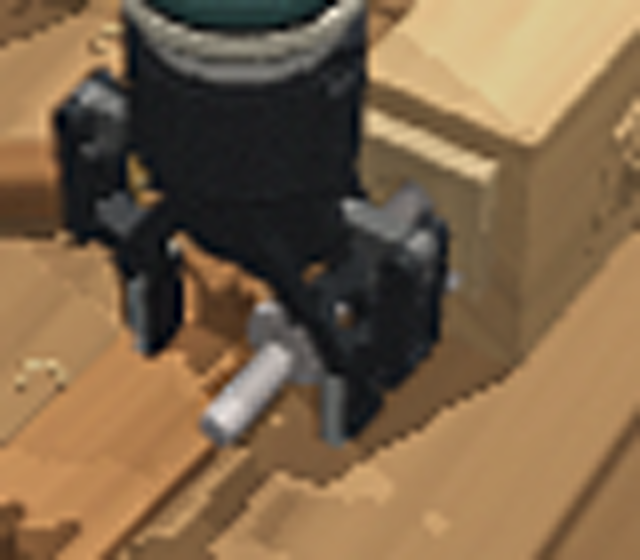

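The tail end at scene (296.5,234) matches the expected sagged pose. It sits centred between the open fingers, whose tips are at (289,224) and (312,235).

>>> step_arm(series=[0,0,0.001,0,0,0,0.001,0,0,0,0.001,0,0,0,0.001,0,0,0,0.001,0,0,0,0.001,0,0,0,0.001,0,0,0,0.001,0], gripper=0, newtons=50)

```text
time: 17.8
tool_pos: [0.5166, -0.0592, 0.0506]
tcp_rot: [-2.265, -2.176, 0.0]
wrist_force: [-0.1, 0.7, -0.0]
width: 0.137
grip_force: 48.8
```

>>> step_arm(series=[0.001,0,-0.001,0,0.003,0,-0.002,0,0.005,0,-0.0025,0,0.008,0,-0.003,0,0.008,0,-0.003,0,0.008,0,-0.003,0])

```text
time: 18.55
tool_pos: [0.5169, -0.0512, 0.0535]
tcp_rot: [-2.265, -2.177, 0.0]
wrist_force: [1.2, 0.3, -1.6]
width: 0.136
grip_force: 48.8
```

>>> step_arm(series=[0.002,0,-0.0004,0,0.004,0,-0.0008,0,0.006,0,-0.001,0,0.008,0,-0.001,0,0.01,0,-0.001,0,0.01,0,-0.001,0])

```text
time: 19.3
tool_pos: [0.5174, -0.041, 0.0546]
tcp_rot: [-2.265, -2.177, -0.0]
wrist_force: [0.4, 0.4, -2.5]
width: 0.138
grip_force: 48.7
```

>>> step_arm(series=[0.002,0,0,0,0.004,0,0,0,0.006,0,0,0,0.008,0,0,0,0.01,0,0,0,0.012,0,0,0,0.012,0,0,0])

```text
time: 20.18
tool_pos: [0.5179, -0.0291, 0.0546]
tcp_rot: [-2.265, -2.177, -0.0]
wrist_force: [0.2, 0.4, -1.1]
width: 0.133
grip_force: 48.8
```

>>> step_arm(series=[0.002,0,0,0,0.004,0,0,0,0.006,0,0,0,0.008,0,0,0,0.01,0,0,0,0.012,0,0,0,0.012,0,0,0])

```text
time: 21.05
tool_pos: [0.5184, -0.0171, 0.0546]
tcp_rot: [-2.265, -2.177, -0.0]
wrist_force: [0.2, -0.1, -1.4]
width: 0.138
grip_force: 48.8
```

>>> step_arm(series=[0.002,0,0,0,0.004,0,0,0,0.006,0,0,0,0.008,0,0,0,0.01,0,0,0,0.01,0,0,0])

```text
time: 21.8
tool_pos: [0.5188, -0.0087, 0.0546]
tcp_rot: [2.263, 2.176, -0.003]
wrist_force: [-0.6, -6.4, -2.0]
width: 0.135
grip_force: 48.8
```

>>> step_arm(series=[0.002,0,0,0,0.004,0,0,0,0.006,0,0,0,0.008,0,0,0,0.01,0,0,0])

```text
time: 22.42
tool_pos: [0.5192, 0.0009, 0.0546]
tcp_rot: [2.263, 2.176, -0.004]
wrist_force: [-0.3, -7.4, -1.8]
width: 0.138
grip_force: 48.8
```

>>> step_arm(series=[0.0015,0,0,0,0.003,0,0,0,0.0045,0,0,0,0.006,0,0,0,0.0075,0,0,0,0.009,0,0,0])

```text
time: 23.18
tool_pos: [0.5195, 0.0098, 0.0546]
tcp_rot: [2.263, 2.176, -0.004]
wrist_force: [-0.9, -7.6, -1.6]
width: 0.14
grip_force: 48.8
```

>>> step_arm(series=[0.001,0,0,0,0.002,0,0,0,0.003,0,0,0,0.003,0,0,0])

```text
time: 23.68
tool_pos: [0.5196, 0.0129, 0.0546]
tcp_rot: [2.263, 2.176, -0.003]
wrist_force: [-0.4, -6.7, -1.9]
width: 0.14
grip_force: 48.8
```

>>> step_arm(series=[0.001,0,0,0,0.002,0,0,0,0.003,0,0,0,0.003,0,0,0])

```text
time: 24.18
tool_pos: [0.5196, 0.0137, 0.0546]
tcp_rot: [2.26, 2.176, -0.008]
wrist_force: [-0.7, -15.1, -2.5]
width: 0.141
grip_force: 48.8
```

>>> step_arm(series=[0.0006,0,0,0,0.0012,0,0,0,0.0014,0,0,0,0.0014,0,0,0,0.0014,0,0,0,0.0014,0,0,0])

```text
time: 24.92
tool_pos: [0.5196, 0.0137, 0.0546]
tcp_rot: [2.259, 2.175, -0.01]
wrist_force: [-1.5, -19.0, -0.6]
width: 0.138
grip_force: 48.8
```

>>> step_arm(series=[0.0003,0,0,0,0.0003,0,0,0,0.0003,0,0,0,0.0003,0,0,0,-0.001,0,0,0,-0.0022,0,0,0,-0.0034,0,0,0,-0.0034,0,0,0])

```text
time: 25.92
tool_pos: [0.5196, 0.0137, 0.0546]
tcp_rot: [2.263, 2.176, -0.004]
wrist_force: [-0.7, -8.6, -1.5]
width: 0.138
grip_force: 48.8
```

>>> step_arm(series=[-0.0007,0,0,0,-0.0014,0,0,0,-0.0016,0,0,0,-0.0016,0,0,0])

```text
time: 26.42
tool_pos: [0.5195, 0.0137, 0.0545]
tcp_rot: [2.265, 2.177, -0.001]
wrist_force: [-1.0, -5.4, -1.7]
width: 0.132
grip_force: 48.8
```

>>> step_arm(series=[-0.0006,0,0,0,-0.001,0,0,0,-0.001,0,0,0])

```text
time: 26.8
tool_pos: [0.5195, 0.0136, 0.0546]
tcp_rot: [-2.265, -2.176, -0.001]
wrist_force: [0.5, -2.0, -1.6]
width: 0.137
grip_force: 48.8
```

>>> step_arm(series=[0,0,0,0,0,0,0,0,0,0,0,0,0,0,0,0,0,0,0,0], gripper=0.7)

```text
time: 27.42
tool_pos: [0.5196, 0.0131, 0.0546]
tcp_rot: [2.265, 2.177, 0.0]
wrist_force: [0.7, 0.1, -0.6]
width: 0.703
grip_force: 0.0
```

Run:
```python
from h import *
togo([.5167,-.059,.052],-.04)
s=snap('scene');t=snap('top')
for c in(s,t):
  print('drift',[(np.round(e['point'],1).tolist(),round(e['score'],2)) for e in viewer.spot_point(c,'drift')][:3],'stub',[(np.round(e['point'],1).tolist(),round(e['score'],2)) for e in viewer.spot_point(c,'stub')][:2])
  print(proj(c,[.5205,.0417,.085]))
```

```text
t 27.43 pos [0.5196 0.0131 0.0546] q6 0.02 go [-0.0722  0.      0.0026] turn -0.0001 F [ 0.7   0.11 -0.64] T [0.01 0.   0.02] grip 0.0 0.703Traceback (most recent call last):
  File "<stdin>", line 5, in <module>
ValueError: it knows: bracket, bracket_mouth, drift, drift_tail, drift_tip, glue, gouge, guard, mallet, offcut, rest, stone
```

Now I'll retreat back, then up and away.

>>> step_arm(series=[-0.012,0,0,0,-0.03,0,0,0,-0.055,0,0,0,-0.09,0,0,0,-0.11,0,-0.04,0,-0.12,0,-0.09,0,-0.16,0,-0.14,0,-0.2,0,-0.14,0])

```text
time: 28.58
tool_pos: [0.5145, -0.1902, 0.2005]
tcp_rot: [2.258, 2.17, 0.006]
wrist_force: [0.7, -1.0, -0.2]
width: 0.701
grip_force: 0.0
```

>>> step_arm(series=[-0.03,0,0,0,-0.03,0,0,0,-0.03,0,0,0])

```text
time: 28.95
tool_pos: [0.5097, -0.2169, 0.1942]
tcp_rot: [-2.266, -2.174, -0.0]
wrist_force: [0.4, -0.7, -1.0]
width: 0.702
grip_force: 0.0
```

Run:
```python
from h import *
togo([.5167,-.059,.052])
t=snap('top');s=snap('scene')
for c,n in((t,'top'),(s,'scene')):
  for l in('drift','drift_tail'): print(n,l,[(np.round(e['point'],1).tolist(),round(e['score'],2)) for e in viewer.spot_point(c,l)][:3])
  print('exp origin, tail, tailend, stub tip',*[np.round(proj(c,X),1) for X in([.5225,.0417,.085],[.5214,.0137,.085],[.5205,-.008,.085],[.531,.273,.085])])
a=cv2.resize(t['image'][180:230,220:340,::-1],None,fx=6,fy=5,interpolation=cv2.INTER_CUBIC);b=cv2.resize(s['image'][140:230,290:386,::-1],None,fx=3.4,fy=3.4,interpolation=cv2.INTER_CUBIC)
b=cv2.copyMakeBorder(b,0,0,0,720-b.shape[1],cv2.BORDER_CONSTANT);cv2.imwrite('pics/c11.png',np.vstack([a,b]));print(np.vstack([a,b]).shape)
```

```text
t 28.95 pos [ 0.5097 -0.2169  0.1942] q6 -0.41 go [0.1579 0.0006 0.1423] turn None F [ 0.41 -0.71 -0.96] T [ 0.05  0.01 -0.01] grip 0.0 0.702
top drift [([310.4, 200.5], 0.69)]
top drift_tail [([305.3, 203.8], 0.64), ([323.5, 201.8], 0.41)]
exp origin, tail, tailend, stub tip [314.7 202.9] [324.7 203. ] [332.5 203.1] [232.1 202.2]
scene drift [([216.0, 251.6], 0.74), ([320.9, 205.7], 0.49)]
scene drift_tail [([224.4, 250.8], 0.87), ([316.6, 208.9], 0.54)]
exp origin, tail, tailend, stub tip [321.2 204.7] [316.  210.6] [311.8 215.3] [358.9 161.9]
(556, 720, 3)
```

View pics/c11.png

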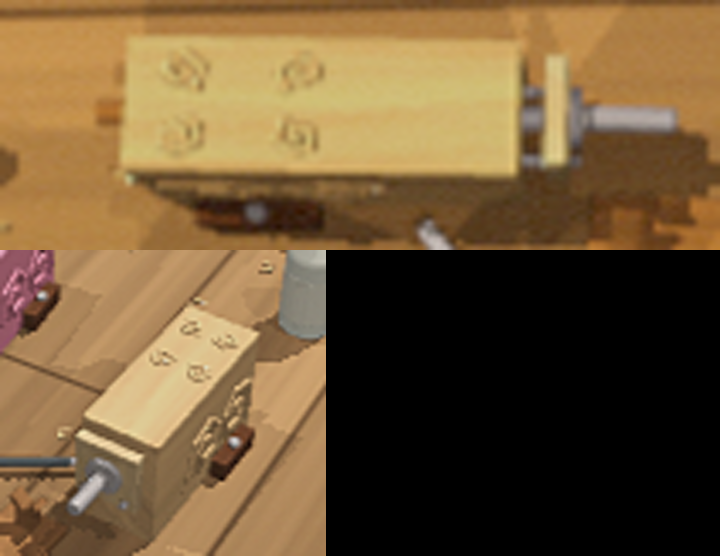

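The collar sits flush on the guard plate (top (316,203), scene (320,206)). The stub stands out of the far side at top (238,202). The robot is clear, so I'll hand in.

```bash
python3 -c "
from h import *
print(job.finish_job())"
```

```text
the job is handed in; nothing more can be done
None
```

The job is handed in. The collar was bedded on the guard with a press of about 19 N at the wrist, and the rod was then let go and left there. The stub stands out of the far side and the robot is clear; the hand-in returned no verdict.

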